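Slide the pepper mill back into its gap

TASK

The tall pepper mill has been left out on the worktop. Slide it back into the middle of the gap between the short salt mill and the oil bottle, until its foot is against the upstand, pushing it gently with your fingertips low down, only below its steel collar. Keep it upright on the worktop all the way: do not grip, lift or tip it, and leave the other things where they are.

Things in the scene. Friction and masses are not known exactly. Their poses are not given: they have to be found in the camera images.
- mill: Tall loose pepper mill of dark wood, 260 mm, about 0.5 kg, standing alone in front of the row. Round foot 62 mm across, straight-sided up to 28 mm; above it tapers to a 41 mm waist at 80 mm; steel collar at 104 to 110 mm. Origin: centre of the foot's underside, z up. Friction on the worktop 0.48 to 0.72: pushed higher than about 40 mm it topples.
- mill_upper: The mill's upper part, above the collar, fixed to it: 41 to 51 mm across, 150 mm tall. It must not be touched. Origin: on the mill's axis, 110 mm above its foot's underside.
- upstand: Fixed concrete-grey strip standing along the far side of the worktop: 70 mm high, 20 mm thick, 1.9 m long. Origin: on the worktop at the foot of its front face (towards the robot), mid-length; x points away from the robot, square to the face, y along it. With its foot touching, the pepper mill's axis is 31 mm in front of the face.
- salt: Short salt mill of the same dark wood, 148 mm tall, foot 54 mm across, 0.45 kg, loose; stands about 3 mm in front of the upstand at one side of the gap. Origin: centre of its underside.
- oil: Green glass oil bottle with a thin steel pourer, 60 mm across, 255 mm tall, 0.75 kg, loose; stands about 3 mm in front of the upstand at the other side of the gap, its axis 184 to 196 mm from the salt mill's. Origin: centre of its underside.
- jar: Bystander: white storage jar with a wooden lid, 94 mm across, 135 mm tall, near the upstand farther left. Origin: centre of its underside.
- mug: Bystander: white mug, 82 mm across, 95 mm tall, on the worktop to the right. Origin: centre of its underside.
Not all that is in view belongs to the job. There is more than one size of the oil; the job needs the smallest.

How it is judged (in metres and radians):
At the end, for the whole second after the job is handed in: The pepper mill stands still and upright on the worktop (within 2 degrees), its foot no more than 9 mm from the upstand, in the middle of the gap: its axis no more than 118 mm from the salt mill's axis and from the oil bottle's axis (within about 20 mm of the middle) (x of mill in the frame of upstand between -0.04 and -0.025 m and horizontal distance between mill and salt below 0.118 m and horizontal distance between mill and oil below 0.118 m and angle between mill's own z axis and vertical below 0.04 rad and height (world z) of mill below 0.004 m and linear speed of mill below 0.01 m/s); the robot touches nothing.
It fails at once if the pepper mill rocked or tipped (leaned more than 9 degrees), or was lifted off the worktop (angle between mill's own z axis and vertical above 0.157 rad or height (world z) of mill above 0.01 m).
It fails at once if the pepper mill was touched above its collar (contact force between any of the arm, the fingers and mill_upper above 1 N).
It fails at once if the pepper mill was squeezed or pressed hard (over 40 N) or knocked along faster than 0.4 m/s (contact force between the fingers and mill above 40 N or linear speed of mill above 0.4 m/s).
It fails at once if the salt mill, the oil bottle, the jar or the mug was moved more than 12 mm (distance of any of salt, oil, jar, mug from where it was at the start of the episode above 0.012 m).
It fails at once if the pepper mill was gripped (taken between the fingers) (horizontal distance between the grasp point and mill below 0.02 m and contact force between the fingers and mill above 0.5 N).
It also fails if it takes over 72 s, if anything falls off the work surface, if the arm or the gripper's body presses on something with over 40 N, if the wrist force passes 120 N, or if a joint passes its speed limit or range.

ROBOT

A 6-joint arm with a two-finger parallel gripper is mounted at the origin on the work surface. World frame = base frame: x ahead of the robot, y to its left, z up, the work surface at z = 0. Lengths are in m, angles in degrees, forces in N, time in s.
With the tool pointing down it reaches from about 0.375 to 0.9 m from the base axis. Payload 3.1 kg.
Tool frame: the origin (TCP) lies midway between the tips of the shut fingers; the grasp point (between the pads) lies 19 mm behind it; z points along the fingers, y is the line along which they close (so a half turn about z gives the same grasp; the last joint's range is limited). The gripper opens to 85 mm and grips with 20 to 120 N. Pads are 22 mm wide; open, the fingers measure 114 mm over their backs; the gripper's body (76 mm by 85 mm) begins 54 mm behind the grasp point. The pads swing forward as they close: fully open they stand 13 mm farther back than shut.
Start: joints at [62.653, 30.224, 82.088, -0, 67.689, -10.227], TCP at [0.184, 0.597, 0.231] pointing down, gripper open.
Joint ranges: [-176.69, 176.69], [-43.24, 126.21], [12.49, 139.97], [-82, 262], [0, 151.66], [-163.58, 163.58]. Speed limits (degrees/s): [159.86, 159.86, 180, 180, 180, 180].

INTERFACE

Orientations are given as a 3x3 rotation matrix whose columns are the frame's x, y, z axes.
In Python, from rig import env gives the robot as it stands. Calls block until the motion is done:
- env.goto(position, orientation): joint-space move of the TCP to a pose.
- env.servo_line(position, max_speed=0.15, rotation=None, f_stop=None): straight line of the TCP; rotation=None keeps the orientation; max_speed is the mean speed in m/s. With f_stop (N) it stops when the force on the tool has changed by that much, and returns True; else False.
- env.move_j(angles): joint-space move.
- env.grip(opening): finger opening in m; the grip force is fixed at half the most; returns when the fingers have stopped.
- env.hold(seconds).
- env.inverse_kinematics(position, orientation): joint angles nearest the present ones, or None.
- env.get_state(): the state.
- env.camera(name): name is "side" or "top" or "wrist"; returns the picture (384x512x3 uint8, red, green, blue); there is no depth.
- env.camera_info(name): a dict with "fov_y" (degrees; the focal length in pixels is half the picture's height over the tangent of half this angle, whatever the lens; pixels are square), "cx", "cy" (the principal point, pixels), "T" (4x4, takes a point from camera to world coordinates). Camera axes: x right, y up, looking along -z (the intrinsics and any distortion apply to the point x, -y, -z); pixel columns grow to the right and rows downward; lengths in m; the calibration is good to about 2 mm. A picture is of the moment at which its call begins: read the wrist's pose just before it. camera_info takes no time and is no camera call; for the wrist camera it gives the pose at the moment of the call.
A pose or a line that the arm cannot do raises env.Unreachable and nothing moves.
- env.close_job(): hands the job in; it is judged then, once.
The state is a dict: "t": time; "q": joint angles; "dq": joint speeds; "effort": joint torques, N m; "tcp_pos": TCP position; "eef_rot": TCP orientation; "wrist_force": force on the tool from outside, world axes, zero at the start; "wrist_torque": the same for the moment, N m; "finger_gap": finger opening in m; "gripper_force": force on a finger pad.
Only numpy, scipy, OpenCV 4.12 (cv2) and the standard library are available. Lean on these libraries where they do the work, as an engineer would, in place of code of your own. Each camera call takes 0.05 s, during which the arm holds its last target. There are 200 camera calls.

## Working session

There is one attempt and no reset: what is moved stays moved. The work goes in short steps, each a Python script; the robot and the scene stay as the last script left them, time stands still between calls to the robot, and variables do not carry over. Pictures are saved under pics/ and viewed, at most 10 in all, crops included, and the job is handed in when it is done.

```bash
ls; mkdir -p pics; python3 - <<'E'
from rig import env
import cv2
for n in ("side","top"):
    i=env.camera_info(n); print(n,i)
    cv2.imwrite(f"pics/{n}0.png",env.camera(n)[:,:,::-1])
s=env.get_state();print(s["t"],s["tcp_pos"],s["eef_rot"],s["finger_gap"])
E
```

```text
pics
side {'fov_y': 57.97498180118251, 'cx': 261.38260006150693, 'cy': 186.66702561507958, 'T': array([[ 0.81182864,  0.31416087, -0.49217598,  0.20740985],
       [-0.58337147,  0.40069378, -0.70648583, -0.6859376 ],
       [-0.02473835,  0.86066686,  0.50856718,  0.55983915],
       [ 0.        ,  0.        ,  0.        ,  1.        ]])}
top {'fov_y': 43.476565097277, 'cx': 267.8546031308173, 'cy': 191.08080169734328, 'T': array([[-1.30780153e-03,  9.91890709e-01, -1.27087025e-01,
         4.98705781e-01],
       [-9.99980082e-01, -5.12458717e-04,  6.29074794e-03,
        -4.00545091e-02],
       [ 6.17460758e-03,  1.27092721e-01,  9.91871622e-01,
         1.38157908e+00],
       [ 0.00000000e+00,  0.00000000e+00,  0.00000000e+00,
         1.00000000e+00]])}
0.1 [0.18365641 0.59675507 0.23044739] [[-9.55701985e-01  2.94334789e-01 -8.64395589e-04]
 [ 2.94335875e-01  9.55700544e-01 -1.69220931e-03]
 [ 3.28027265e-04 -1.87167043e-03 -9.99998195e-01]] 0.08499537488551533
```

View pics/top0.png

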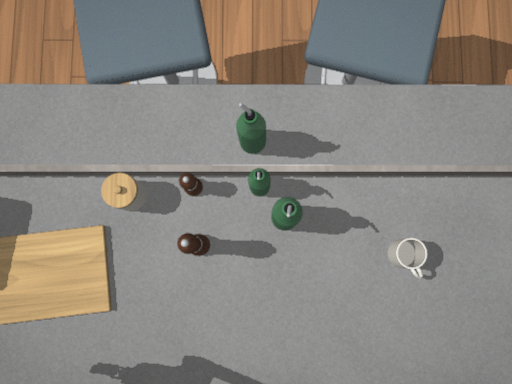

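View pics/side0.png

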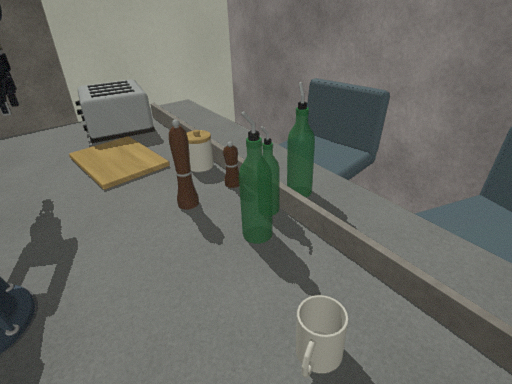

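The top view shows the jar at (119,190), the salt at (190,184), the small oil at (260,182) and the mill foot at about (201,244). A larger decoy bottle stands at (287,213), and the mug is at (408,253). I'll zoom in for the foot pixels.

```bash
python3 - <<'E'
import cv2,numpy as np
def crop(n,x0,y0,w,h,k):
    im=cv2.imread(f"pics/{n}0.png")[y0:y0+h,x0:x0+w]
    im=cv2.resize(im,None,fx=k,fy=k,interpolation=cv2.INTER_CUBIC)
    im=cv2.convertScaleAbs(im,alpha=1.6,beta=10)
    for x in range(-x0%10,w,10): cv2.putText(im,str(x+x0),(x*k,8),0,.3,(0,255,255));cv2.line(im,(x*k,10),(x*k,h*k),(0,200,200) if (x+x0)%50==0 else (90,90,90),1)
    for y in range(-y0%10,h,10): cv2.putText(im,str(y+y0),(0,y*k),0,.3,(0,255,255));cv2.line(im,(20,y*k),(w*k,y*k),(90,90,90),1)
    return im
cv2.imwrite("pics/topc.png",crop("top",160,155,158,110,5))
cv2.imwrite("pics/sidec.png",crop("side",160,115,135,135,4))
E
```

```text
(no output)
```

View pics/topc.png

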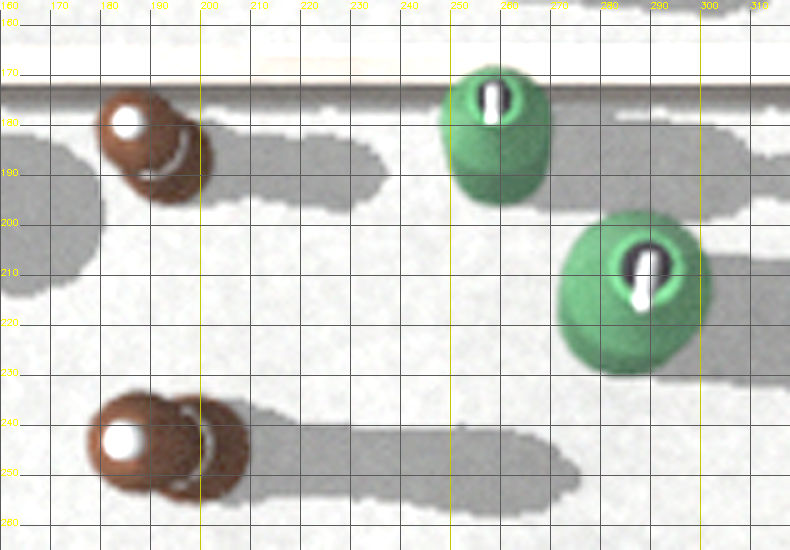

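View pics/sidec.png

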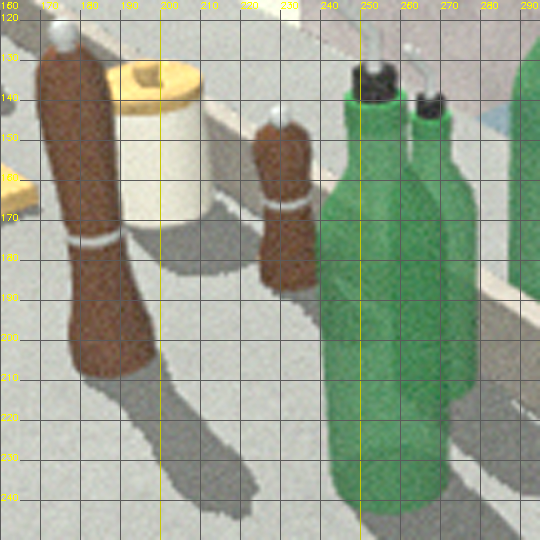

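```bash
cat > h.py <<'E'
from rig import env
import numpy as np, cv2
def ray(n,u,v,z,info=None):
    i=info or env.camera_info(n); f=192/np.tan(np.radians(i["fov_y"]/2)); T=i["T"]
    d=T[:3,:3]@np.array([(u-i["cx"])/f,-(v-i["cy"])/f,-1.]); o=T[:3,3]
    return o+d*(z-o[2])/d[2]
def proj(n,p,info=None):
    i=info or env.camera_info(n); f=192/np.tan(np.radians(i["fov_y"]/2)); T=i["T"]
    c=T[:3,:3].T@(np.array(p)-T[:3,3]); return np.array([i["cx"]+f*c[0]/-c[2], i["cy"]-f*c[1]/-c[2]])
E
python3 - <<'E'
from h import *
np.set_printoptions(precision=4,suppress=True)
for k,(u,v,z) in dict(mill=(198.5,245,.015),salt=(193,186.5,.015),oil=(259.5,185.5,.015),oilM=(285.5,216.5,.02),milltop=(184,243,.258),salttop=(185,180,.146),ups=(215,177,0),ups2=(450,177,0),ups_t=(215,172,.07),ups_b=(215,164.5,.07),jartop=(119,190,.135)).items():
    p=ray("top",u,v,z); print(k,p, "side px",proj("side",[p[0],p[1],0]))
m=ray("top",198.5,245,.015)
E
```

```text
mill [0.5207 0.1469 0.015 ] side px [187.9492 203.4262]
salt [0.6871 0.1655 0.015 ] side px [232.543  183.5676]
oil [ 0.6899 -0.0248  0.015 ] side px [268.3512 209.5536]
oilM [ 0.6006 -0.0986  0.02  ] side px [257.6438 234.3798]
milltop [0.5214 0.1473 0.258 ] side px [188.117  203.2825]
salttop [0.6861 0.1668 0.146 ] side px [232.0528 183.5066]
ups [0.717  0.1045 0.    ] side px [250.7484 188.2587]
ups2 [ 0.7168 -0.579   0.    ] side px [468.4035 344.9017]
ups_t [0.7199 0.0973 0.07  ] side px [252.7856 188.8851]
ups_b [0.7409 0.0976 0.07  ] side px [258.1871 186.7531]
jartop [0.6615 0.3399 0.135 ] side px [200.6734 166.4674]
```

```bash
cat >> h.py <<'E'
S=np.array([.521,.147]); G=np.array([.6865,.0705]); D=(G-S)/np.linalg.norm(G-S); L=np.linalg.norm(G-S)
def rot(th,flip=1,d=D):
    t=np.radians(th); z=np.array([d[0]*np.cos(t),d[1]*np.cos(t),-np.sin(t)])
    y=flip*np.array([-d[1],d[0],0]); return np.column_stack([np.cross(y,z),y,z])
def at(back,z): # TCP 'back' metres behind the start foot centre
    return np.array([*(S-D*back),z])
E
python3 - <<'E'
from h import *
np.set_printoptions(precision=3,suppress=True)
s=env.get_state(); T=env.camera_info("wrist")["T"]
print("cam in tool",s["eef_rot"].T@(T[:3,3]-s["tcp_pos"]),L)
for th in (40,45,50,55,60,70):
  for f in (1,-1):
    print(th,f,[(b,None if q is None else np.round(q)) for b in (.09,.04,-.15) for q in [env.inverse_kinematics(at(b,.014),rot(th,f))]], env.inverse_kinematics(at(.09,.15),rot(th,f)) is not None)
E
```

```text
cam in tool [ 0.069 -0.    -0.143] 0.18232525880963393
40 1 [(0.09, array([ 33.,  58., 128., 233.,  53.,  96.])), (0.04, array([ 26.,  57., 125., 229.,  52.,  93.])), (-0.15, array([  8.,  55., 110., 223.,  38.,  77.]))] True
40 -1 [(0.09, array([ 33.,  58., 128., 233.,  53., -84.])), (0.04, array([ 26.,  57., 125., 229.,  52., -87.])), (-0.15, array([   8.,   55.,  110.,  223.,   38., -103.]))] True
45 1 [(0.09, array([ 30.,  55., 127., 233.,  46.,  93.])), (0.04, array([ 24.,  54., 125., 230.,  44.,  89.])), (-0.15, array([  7.,  53., 109., 228.,  30.,  70.]))] True
45 -1 [(0.09, array([ 30.,  55., 127., 233.,  46., -87.])), (0.04, array([ 24.,  54., 125., 230.,  44., -91.])), (-0.15, array([   7.,   53.,  109.,  228.,   30., -110.]))] True
50 1 [(0.09, array([ 28.,  52., 127., 234.,  39.,  88.])), (0.04, array([ 22.,  51., 124., 231.,  37.,  84.])), (-0.15, array([  6.,  51., 107., 237.,  23.,  60.]))] False
50 -1 [(0.09, array([ 28.,  52., 127., 234.,  39., -92.])), (0.04, array([ 22.,  51., 124., 231.,  37., -96.])), (-0.15, array([   6.,   51.,  107.,  237.,   23., -120.]))] Fa
[... 246 characters left out ...]
y([  20.,   49.,  122.,  235.,   29., -103.])), (-0.15, array([   5.,   49.,  105.,  253.,   17., -137.]))] True
60 1 [(0.09, array([ 23.,  47., 124., 241.,  25.,  75.])), (0.04, array([ 17.,  47., 121., 243.,  22.,  67.])), (-0.15, array([  4.,  48., 102., -79.,  14.,  14.]))] True
60 -1 [(0.09, array([  23.,   47.,  124.,  241.,   25., -105.])), (0.04, array([  17.,   47.,  121.,  243.,   22., -113.])), (-0.15, None)] False
70 1 [(0.09, None), (0.04, array([ 13.,  44., 117., -74.,  13.,  20.])), (-0.15, array([  2.,  47.,  97., -26.,  20., -40.]))] True
70 -1 [(0.09, None), (0.04, array([  13.,   44.,  117.,  -74.,   13., -160.])), (-0.15, array([  2.,  47.,  97., -26.,  20., 140.]))] True
```

```bash
python3 - <<'E'
from h import *
np.set_printoptions(precision=3,suppress=True)
R=rot(45); qt=env.inverse_kinematics(at(.10,.10),R); q=np.array(env.get_state()["q"]); print(qt)
a=q.copy(); a[1]=0; env.move_j(a)
env.grip(.03)
b=a.copy(); b[3:]=qt[3:]; env.move_j(b)
c=np.array(qt).copy(); c[1]=5; env.move_j(c); print(env.get_state()["tcp_pos"])
env.move_j(qt)
env.servo_line(at(.10,.016),.08)
env.servo_line(at(.05,.016),.06,f_stop=3)
s=env.get_state(); print(s["t"],s["tcp_pos"],s["wrist_force"],s["finger_gap"])
w=env.camera("wrist"); sd=env.camera("side"); tp=env.camera("top")
cv2.imwrite("pics/w1.png",np.vstack([np.hstack([cv2.resize(w,(400,300)),cv2.resize(tp[120:312,100:356],(400,300))]),np.hstack([cv2.resize(sd[100:292,80:336],(400,300)),w[:300,:400]*0])])[:,:,::-1])
E
```

```text
[ 31.48   41.305 127.937 246.68   39.831  75.97 ]
[0.442 0.196 0.41 ]
10.9167 [0.475 0.168 0.016] [ 0.891  0.979 -0.44 ] 0.030066341846307163
```

View pics/w1.png

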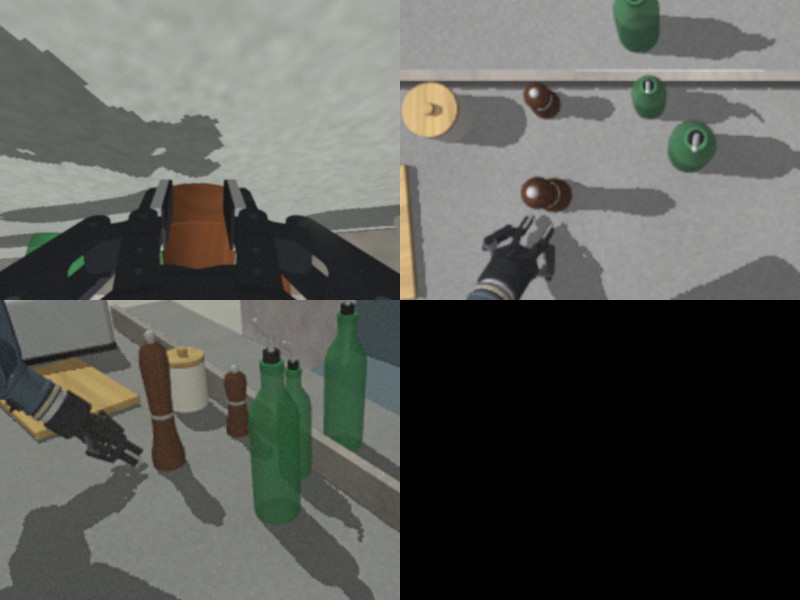

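The wrist view shows the mill foot centred between the fingertips. The side view shows the tips low down, level with the foot. I'll push part way and then re-measure.

```bash
python3 - <<'E'
from h import *
np.set_printoptions(precision=3,suppress=True)
for b in (.02,-.04,-.08):
    st=env.servo_line(at(b,.016),.04,f_stop=12)
    s=env.get_state(); print(st,s["t"],s["tcp_pos"],s["wrist_force"])
sd=env.camera("side"); tp=env.camera("top")
k=lambda im:cv2.resize(im,(400,400),interpolation=cv2.INTER_CUBIC)
cv2.imwrite("pics/w2.png",np.hstack([k(tp[160:260,170:270]),k(sd[110:230,170:290])])[:,:,::-1])
E
```

```text
False 11.9667 [0.503 0.155 0.016] [-1.371  0.239  0.132]
False 13.6167 [0.557 0.13  0.016] [-2.121  0.563 -0.558]
False 14.7667 [0.594 0.113 0.016] [-1.013 -0.167 -0.227]
```

View pics/w2.png

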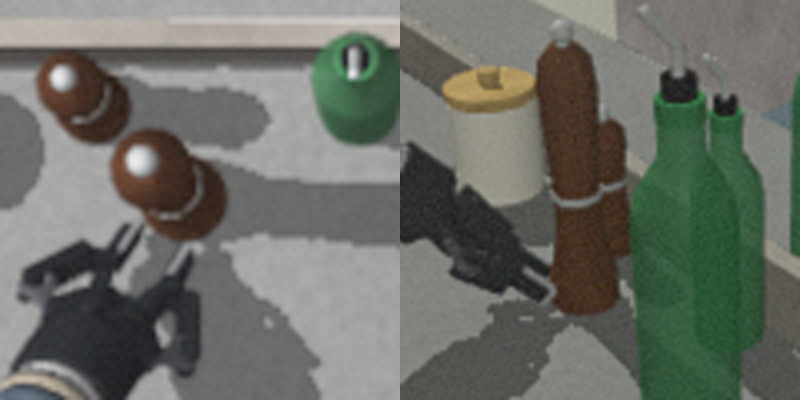

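The mill is upright and being pushed. Its knob is at top-view pixel (205.5,200) and its foot centre at about (216.5,210).

```bash
python3 - <<'E'
from h import *
print(ray("top",205.5,200,.258), ray("top",170+187/4,160+200/4,.015),env.get_state()["tcp_pos"],D)
E
```

```text
[0.62165751 0.09907008 0.258     ] [0.61961346 0.09674469 0.015     ] [0.59396185 0.11337598 0.0162466 ] [ 0.90771844 -0.41957982]
```

```bash
python3 - <<'E'
from h import *
np.set_printoptions(precision=3,suppress=True)
o=np.array([.027,-.0155]); g=np.array([.6885,.0695])-o
e=env.get_state()["tcp_pos"]; u=(g-e[:2])/np.linalg.norm(g-e[:2])
for p,v in ((g-.015*u,.04),(g,.015)):
    st=env.servo_line([*p,.016],v,f_stop=7)
    s=env.get_state(); print(st,s["t"],s["tcp_pos"],s["wrist_force"])
    if st: break
env.hold(.3)
env.servo_line(s["tcp_pos"]-np.array([*D*.08,0]),.06)
tp=env.camera("top"); sd=env.camera("side"); s=env.get_state(); print(s["t"],s["tcp_pos"],s["wrist_force"])
k=lambda im:cv2.resize(im,(400,400),interpolation=cv2.INTER_CUBIC)
cv2.imwrite("pics/w3.png",np.hstack([k(tp[150:250,180:280]),k(sd[110:230,170:290])])[:,:,::-1])
E
```

```text
False 16.4833 [0.648 0.091 0.016] [-3.787  1.763  1.05 ]
False 17.6333 [0.662 0.085 0.016] [-3.768  1.543  2.001]
19.5167 [0.589 0.118 0.016] [ 0.529 -0.047 -0.323]
```

View pics/w3.png

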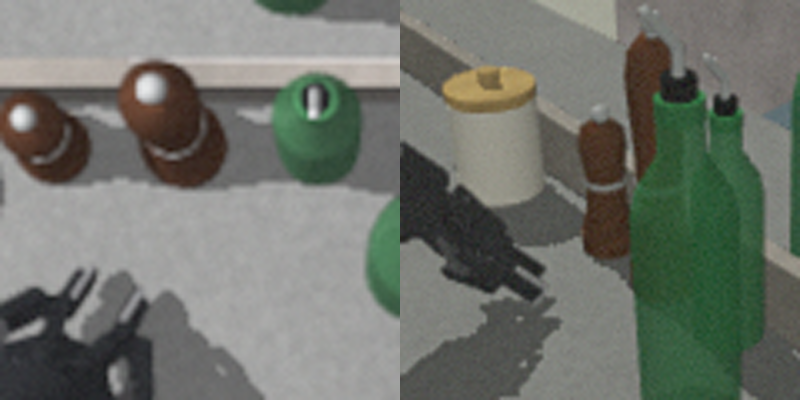

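The mill now stands upright between the salt and the oil. Its knob is at (217.5,172.3) and its foot centre at about (225.7,186).

```bash
python3 - <<'E'
from h import *
a=ray("top",217.5,172.25,.258);b=ray("top",225.7,186,.015);print(a,b)
for c in ([.687,.166],[.69,-.025]): print(np.hypot(*(a[:2]-c)),np.hypot(*(b[:2]-c)))
E
```

```text
[0.68758569 0.07173769 0.258     ] [0.68853376 0.07197171 0.015     ]
0.09426412601953842 0.09404080003568853
0.09676781606137892 0.09698279259461284
```

```bash
python3 - <<'E'
from h import *
p=env.get_state()["tcp_pos"]; env.servo_line(p+np.array([0,0,.05]),.08); env.hold(.5)
print(env.close_job(), env.get_state()["t"])
E
```

```text
the job is handed in; nothing more can be done
the job is handed in; nothing more can be done
```

The job is handed in: the pepper mill stands upright in the middle of the gap, measured about 94 mm from the salt mill and 97 mm from the oil bottle, with its foot at the upstand to within a few millimetres; no verdict was returned.

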